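Gauge the tool-rest gap of a bench grinder

ROBOT

A 6-joint arm with a two-finger parallel gripper is mounted at the origin on the work surface. World frame = base frame: x ahead of the robot, y to its left, z up, the work surface at z = 0. Lengths are in m, angles in rad, forces in N, time in s.
With the tool pointing down it reaches from about 0.325 to 0.775 m from the base axis. Payload 5.5 kg.
Tool frame: the origin (TCP) lies midway between the tips of the shut fingers; the grasp point (between the pads) lies behind it (env.grip_depth is the z of the grasp point in the tool frame, in m); z points along the fingers, y is the line along which they close (so a half turn about z gives the same grasp; the last joint's range is limited). The gripper opens to 88 mm and grips with 3 to 60 N. Pads are 20 mm wide; open, the fingers measure 115 mm over their backs; the gripper's body (75 mm by 178 mm) begins 61 mm behind the grasp point.
Start: joints at [-1.307, 0.091, 1.231, -0, 1.82, -0.057], TCP at [0.189, -0.569, 0.223] pointing down, gripper open.
Joint ranges: [-2.87, 2.87], [-0.86, 2.18], [0.17, 2.46], [-1.51, 4.65], [0.06, 2.69], [-2.65, 2.65]. Speed limits (rad/s): [2.57, 2.57, 3.01, 3.14, 3.14, 3.14].

INTERFACE

Orientations are given as a unit quaternion [x, y, z, w].
In Python, from station import env gives the robot as it stands. Calls block until the motion is done:
- env.movep(position, orientation): joint-space move of the TCP to a pose.
- env.move_linear(position, ori=None, velocity=0.15, guard=None): straight line of the TCP; ori=None keeps the orientation; velocity is the mean speed in m/s. With guard (N) it stops when the force on the tool has changed by that much, and returns True; else False.
- env.move_joints(angles): joint-space move.
- env.grip(opening, force=None): opening from 0.0 (shut) to 1.0 (fully open); force is the grip in N (None keeps the last); returns when the fingers have stopped.
- env.pause(seconds).
- env.inverse_kinematics(position, orientation): joint angles nearest the present ones, or None.
- env.read_state(): the state.
- env.capture(name): name is "scene" or "top" or "wrist"; returns (picture, depth): 400x640x3 uint8, red, green, blue; 400x640 float32, m along the optical axis (not along the pixel's ray), 0 where there is no reading.
- env.calibration(name): a dict with "mtx" (3x3 intrinsics, pixels), "D" ([k1, k2, p1, p2, k3] as OpenCV has them; the pictures are not rectified), "rvec" (rotation vector, rad) and "tvec" (3), from world to camera coordinates, as OpenCV has them. Camera axes: x right, y down, z forward; pixel columns grow to the right and rows downward; lengths in m; the calibration is good to about 2 mm. A picture is of the moment at which its call begins: read the wrist's pose just before it. calibration takes no time and is no camera call; for the wrist camera it gives the pose at the moment of the call.
A pose or a line that the arm cannot do raises env.MotionError and nothing moves.
- env.sign_off(): hands the job in; it is judged then, once.
The state is a dict: "t": time; "q": joint angles; "dq": joint speeds; "effort": joint torques, N m; "tool_pos": TCP position; "eef_rot": TCP orientation; "force": force on the tool from outside, world axes, zero at the start; "ft_torque": the same for the moment, N m; "finger_gap": opening from 0.0 (shut) to 1.0 (fully open); "gripper_force": force on a finger pad.
Only numpy, scipy, OpenCV 4.12 (cv2) and the standard library are available. Lean on these libraries where they do the work, as an engineer would, in place of code of your own. Each camera call takes 0.05 s, during which the arm holds its last target. There are 200 camera calls.

TASK

The bench grinder is switched off and its sprung tool rest has to be set off from the pink wheel with the red-handled T-shaped gauge. Take that gauge from the wooden stand and slide its blade straight down into the gap between wheel and rest, midway across the wheel, feeling the light drag of the sprung rest, until the firm stop tells you that its crossbar sits on the rest; press gently, never ram it. Keep hold until it is fully home, then let go and leave it standing there upright.

Things in the scene. Friction and masses are not known exactly. Their poses are not given: they have to be found in the camera images.
- red_grip (a point): Centre of the red handle (30 x 14 x 45 mm) of a loose upright T-shaped steel gauge; x = width, y = thickness, z up. Crossbar 66 x 5 x 12 mm, underside 48 mm below; blade 20 x 5 mm, round tip 88 mm below. It starts in any of 3 slots, 55 mm apart in y, of a wood stand 95 x 180 x 45 mm, crossbar on its top; yellow and blue gauges in the others. Grip across the 30 mm width (along x).
- gap (a point): Where the middle of the crossbar's underside lies when home: mouth of the gap, mid-wheel (red_grip then 48 mm above). x along axle, y from rest to wheel, z up. Pink wheel, 150 mm diameter, 25 thick: axle 12 mm lower, rim 2.5 mm to +y. Rest on -y side: steep lead-in plate 16 mm wide, top 16 mm above this point; two horns 17-34 mm either side in x, tops level with this point, carry the crossbar. Clear above.
- rest (a joint): Travel of the sprung steel tool rest away from the wheel, m. 0 = fully in, gap 2 mm; about 0.003 with the 5 mm blade in; stop at 0.018. The spring presses it to the wheel with 2.4 N at 0, rising 120 N/m, so the polished blade (friction about 0.25) slides in with a drag of 1 to 5 N, then stops firmly when the crossbar meets the horns.
- grinder: Bench grinder, red motor, bolted down. Origin on the bench below the wheel's centre; x along the axle from wheel to motor (120 mm diameter, x 36 to 196 mm; wire brush to 253 mm), z up; axle 125 mm up. Guard behind the wheel is the highest part, 215 mm above the bench, none of it nearer than 50 mm to the gap. Rest on the -y side, reaching y = -165 mm.
There are look-alikes about, which are no part of the job. What is shaped like the part that bears red_grip but white is not meant.

How it is judged:
By the outcome, as a careful person would: the job done as asked, in the order asked, and still so for the second after the job is handed in, with the robot touching nothing.
It also fails if it takes over 48 s, if anything falls off the work surface, if the arm or the gripper's body presses on something with over 40 N, if the wrist force passes 120 N, or if a joint passes its speed limit or range.

## Working session

There is one attempt and no reset: what is moved stays moved. The work goes in short steps, each a Python script; the robot and the scene stay as the last script left them, time stands still between calls to the robot, and variables do not carry over. Pictures are saved under pics/ and viewed, at most 10 in all, crops included, and the job is handed in when it is done.

```bash
mkdir -p pics; cat > h.py <<'E'
import numpy as np, cv2
from station import env
def cap(n,tag):
    c=env.calibration(n); p,d=env.capture(n)
    cv2.imwrite(f'pics/{tag}.png',p[...,::-1]); np.savez(f'pics/{tag}.npz',p=p,d=d,**{k:np.array(c[k],float) for k in('mtx','D','rvec','tvec')})
def load(tag): return np.load(f'pics/{tag}.npz')
def world(z):
    "HxWx3 world points of a capture"
    d=z['d'];h,w=d.shape
    uv=np.stack(np.meshgrid(np.arange(w),np.arange(h)),-1).reshape(-1,1,2).astype(float)
    n=cv2.undistortPoints(uv,z['mtx'],z['D']).reshape(h,w,2)
    P=np.dstack([n*d[...,None],d]); R=cv2.Rodrigues(z['rvec'])[0]
    W=(P-z['tvec'].reshape(3))@R; W[d<=0]=np.nan
    return W
E
python3 - <<'E'
from h import *
cap('scene','s0');cap('top','t0')
a=cv2.imread('pics/s0.png');b=cv2.imread('pics/t0.png')
s=env.read_state();print(s['t'],env.grip_depth,s['eef_rot'],s['finger_gap'])
E
```

```text
0.1 -0.0187 [ 9.87167145e-01  1.59688117e-01 -9.97298759e-05 -8.49824839e-04] 0.9990322282127365
```

View pics/s0.png

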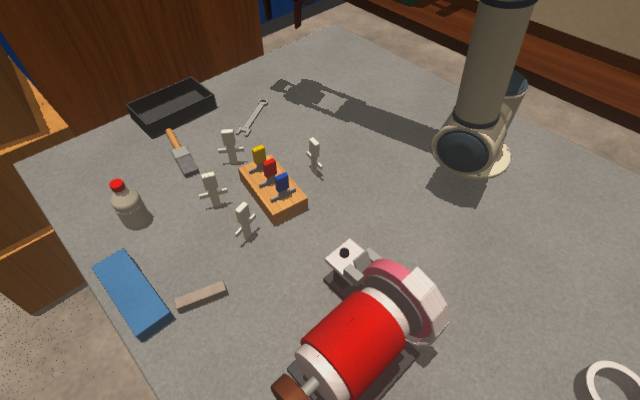

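View pics/t0.png

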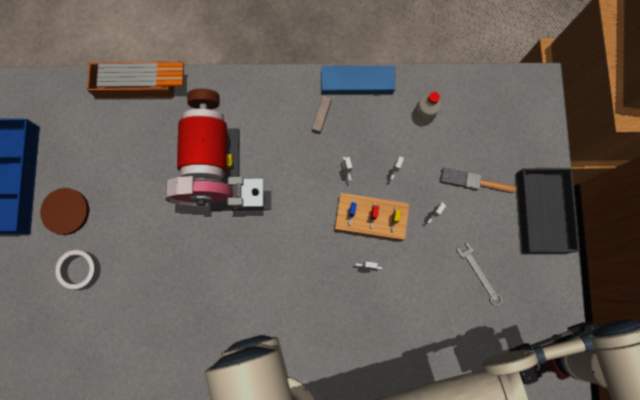

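The scene view shows the red gauge in the middle slot at (270,168), with yellow at (259,155) and blue at (282,182). In the top view red is at (375,212), blue at (352,210) and yellow at (397,216). The white T-shapes standing around are look-alikes. The grinder's wheel is at top (200,190) and its rest at (250,192).

```bash
python3 - <<'E'
from h import *
ims=[]
for t,box in(('s0',(230,135,320,225)),('t0',(330,190,420,245))):
    z=load(t);W=world(z);p=z['p'].astype(int)
    x0,y0,x1,y1=box
    hsv=cv2.cvtColor(z['p'],cv2.COLOR_RGB2HSV)
    for nm,lo,hi in(('red',0,6),('red2',172,180),('yel',20,35),('blue',105,130)):
        m=(hsv[...,0]>=lo)&(hsv[...,0]<=hi)&(hsv[...,1]>160)&(hsv[...,2]>60)
        k=np.zeros_like(m);k[y0:y1,x0:x1]=1;m&=k
        if m.sum()>3:
            v,u=np.nonzero(m);Q=W[m];print(t,nm,m.sum(),(u.mean(),v.mean()),np.nanmedian(Q,0).round(4),np.nanmin(Q,0).round(3),np.nanmax(Q,0).round(3))
    # stand top
    sub=W[y0:y1,x0:x1].reshape(-1,3); s=sub[(abs(sub[:,2]-.045)<.004)]
    r=cv2.minAreaRect((s[:,:2]*1000).astype(np.float32));print('stand',len(s),r,np.median(s,0))
    ims.append(cv2.resize(z['p'][y0:y1,x0:x1,::-1],None,fx=4,fy=4,interpolation=cv2.INTER_CUBIC))
    # grinder
z=load('t0');W=world(z)
for u,v in((203,145),(203,190),(190,190),(215,190),(250,185),(250,200),(255,192),(243,192),(261,192),(240,180),(240,206),(203,100)): print(u,v,z['p'][v,u],W[v,u].round(3))
g=z['p'][150:225,160:280,::-1];g=cv2.resize(g,(480,300),interpolation=cv2.INTER_CUBIC)
H=np.zeros((600,800,3),np.uint8);H[:360,:360]=ims[0];H[:220,380:740]=ims[1];H[290:590,300:780][70:]=g[70:];cv2.imwrite('pics/crop1.png',H)
E
```

```text
s0 red 195 (np.float64(269.45641025641027), np.float64(167.28205128205127)) [ 0.5106 -0.241   0.1023] [ 0.494 -0.253  0.075] [ 0.524 -0.236  0.12 ]
s0 yel 192 (np.float64(258.7135416666667), np.float64(153.73958333333334)) [ 0.5011 -0.2952  0.1015] [ 0.485 -0.307  0.074] [ 0.514 -0.29   0.119]
s0 blue 41 (np.float64(280.8048780487805), np.float64(176.0731707317073)) [ 0.5189 -0.19    0.1168] [ 0.505 -0.197  0.115] [ 0.531 -0.184  0.12 ]
stand 1489 ((480.3948974609375, -248.88327026367188), (253.70860290527344, 208.42974853515625), 63.591270446777344) [ 0.52328031 -0.22527894  0.04537022]
t0 red 76 (np.float64(374.4736842105263), np.float64(211.8684210526316)) [ 0.5055 -0.2459  0.116 ] [ 0.492 -0.254  0.055] [ 0.531 -0.239  0.124]
t0 yel 90 (np.float64(396.56666666666666), np.float64(215.66666666666666)) [ 0.496  -0.2991  0.1153] [ 0.483 -0.308  0.079] [ 0.512 -0.293  0.122]
t0 blue 47 (np.float64(352.1914893617021), np.float64(208.7872340425532)) [ 0.5131 -0.1906  0.1167] [ 0.501 -0.198  0.106] [ 0.528 -0.185  0.122]
stand 1887 ((507.10791015625, -248.12103271484375), (180.39158630371094, 96.19261932373047), 80.68135070800781) [ 0.50445416 -0.24257748  0.04503442]
203 145 [181  18  10] [0.659 0.164 0.18 ]
203 190 [183  93 111] [0.546 0.158 0.196]
190 190 [194 178 173] [0.543 0.184 0.212]
215 190 [170  78  95] [0.547 0.131 0.191]
250 185 [197 201 198] [0.576 0.06  0.11 ]
250 200 [197 201 201] [0.537 0.059 0.116]
255 192 [24 23 22] [0.556 0.046 0.122]
243 192 [196 200 199] [0.557 0.076 0.116]
261 192 [191 195 192] [0.557 0.032 0.114]
240 180 [148 146 140] [0.583 0.081 0.134]
240 206 [48 45 44] [0.524 0.084 0.108]
203 100 [32 15 10] [0.782 0.174 0.152]
```

View pics/crop1.png

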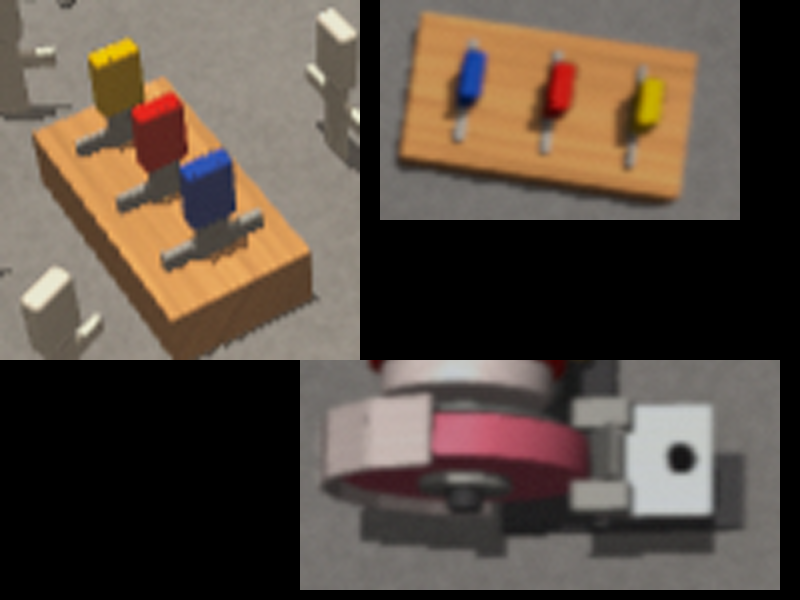

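Red is confirmed: the middle red-handled gauge, standing in the stand at the expected height (top 0.116 m). The stand's yaw is about -9.2°. Next, closer wrist looks at the gap and the gauge.

```bash
cat >> h.py <<'E'
def ori(psi,half=0):
    "tool down, tool y along world direction psi (deg)"
    a=np.radians(90+psi+180*half)/2
    if half: a-=np.pi
    return [np.cos(a),np.sin(a),0,0]
E
python3 - <<'E'
from h import *
z=load('t0');W=world(z);hsv=cv2.cvtColor(z['p'],cv2.COLOR_RGB2HSV)
m=((hsv[...,0]<8)|(hsv[...,0]>174))&(hsv[...,1]>200);m[:,:165]=0;m[:,240:]=0
Q=W[m];Q=Q[Q[:,2]>.17];
# ridge: fit cylinder of radius 60 at height 125
from scipy.optimize import least_squares
def f(p,Q): return np.hypot((Q[:,1]-p[0]-np.tan(p[1])*(Q[:,0]-.65))*np.cos(p[1]),Q[:,2]-.125-p[2])-.06
r=least_squares(f,[.16,0,0],args=(Q,),loss='soft_l1',f_scale=.002);print(len(Q),r.x,np.degrees(r.x[1]),Q.min(0),Q.max(0),np.abs(f(r.x,Q)).mean())
for h in(0,1):
    for p,psi in(((.52,.07,.36),0),((.505,-.245,.2),-9),((.55,.085,.3),3)):
        q=env.inverse_kinematics(p,ori(psi,h));print(h,p,None if q is None else np.round(q,2))
env.movep((.53,.05,.36),ori(3,0) if env.inverse_kinematics((.53,.05,.36),ori(3,0)) is not None else ori(3,1))
cap('wrist','w1');s=env.read_state();print(s['t'],s['q'])
E
```

```text
1527 [ 1.77770086e-01  1.43030772e-02 -1.69463378e-05] 0.8195059561470396 [0.61193196 0.13375184 0.17002011] [0.72814331 0.22102215 0.19063719] 0.001719232866093016
0 (0.52, 0.07, 0.36) [ 0.07 -0.04  1.11 -0.    2.07  0.07]
0 (0.505, -0.245, 0.2) [-0.51 -0.02  1.38 -0.    1.78 -0.36]
0 (0.55, 0.085, 0.3) [ 0.09  0.    1.18 -0.    1.96  0.04]
1 (0.52, 0.07, 0.36) None
1 (0.505, -0.245, 0.2) None
1 (0.55, 0.085, 0.3) None
2.7 [ 2.88166668e-02 -1.67853450e-02  1.09396794e+00 -1.31362677e-04
  2.06493520e+00 -2.22626716e-02]
```

View pics/w1.png

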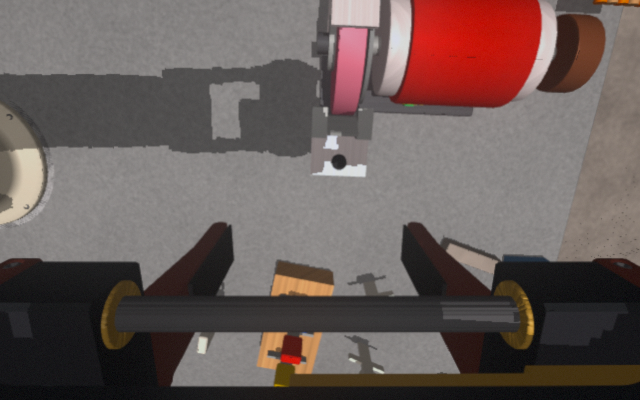

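The wrist view (image up is +y) shows the pink wheel at (350,65), the horns at (330,120) and (362,120), and the rest block at (340,160). I'll fit the grinder pose from this depth.

```bash
python3 - <<'E'
from h import *
from scipy.optimize import least_squares
z=load('w1');W=world(z);hsv=cv2.cvtColor(z['p'],cv2.COLOR_RGB2HSV)
m=((hsv[...,0]<8)|(hsv[...,0]>174))&(hsv[...,1]>200);m[150:]=0
Q=W[m];Q=Q[(Q[:,2]>.12)&(Q[:,2]<.2)]
def f(p,Q): return np.hypot((Q[:,1]-p[0]-np.tan(p[1])*(Q[:,0]-.65))*np.cos(p[1]),Q[:,2]-.125-p[2])-.06
r=least_squares(f,[.16,0,0],args=(Q,),loss='soft_l1',f_scale=.002);print('motor',len(Q),r.x,np.degrees(r.x[1]),np.abs(f(r.x,Q)).mean(),'x',np.percentile(Q[:,0],[1,99]))
m=((hsv[...,0]>165)|(hsv[...,0]<3))&(hsv[...,1]>70)&(hsv[...,1]<180)&(hsv[...,2]>60);m[125:]=0;m[:,380:]=0;m[:,320:]&=True
print('wheel px',np.array(np.nonzero(m)).min(1),np.array(np.nonzero(m)).max(1),m.sum())
P=W[m];P=P[P[:,2]>.12]
for y0 in np.arange(.09,.2,.01):
    S=P[abs(P[:,1]-y0)<.005]
    if len(S)>10: print(round(y0,3),len(S),'x',np.percentile(S[:,0],[2,50,98]).round(4),'z',np.median(S[:,2]).round(4))
def g(p,Q): return np.hypot(Q[:,1]-p[0],Q[:,2]-.125-p[1])-.075
r2=least_squares(g,[.16,0],args=(P,),loss='soft_l1',f_scale=.002);print('wheel',r2.x,np.abs(g(r2.x,P)).mean())
for v in(112,118,124,130):
    print(v,[(u,*W[v,u].round(3)) for u in range(312,378,4)])
c=z['p'][60:190,290:400,::-1];cv2.imwrite('pics/crop2.png',cv2.resize(c,None,fx=4.5,fy=4.5,interpolation=cv2.INTER_CUBIC))
E
```

```text
motor 12326 [0.1797055  0.0102837  0.00036041] 0.5892127326456014 0.0005526260893434757 x [0.61297146 0.7266716 ]
wheel px [ 27 330] [114 367] 2628
0.11 201 x [0.5424 0.554  0.5661] z 0.1531
0.12 276 x [0.5423 0.5541 0.5674] z 0.1697
0.13 316 x [0.5423 0.5541 0.5713] z 0.1818
0.14 347 x [0.5422 0.5538 0.5712] z 0.1888
0.15 369 x [0.5421 0.5538 0.5711] z 0.1943
0.16 368 x [0.5421 0.5543 0.571 ] z 0.1978
0.17 384 x [0.542  0.5543 0.571 ] z 0.1996
0.18 285 x [0.5419 0.554  0.571 ] z 0.2005
wheel [0.18024214 0.00066167] 0.002465812360072905
112 [(312, np.float64(0.521), np.float64(0.106), np.float64(0.137)), (316, np.float64(0.526), np.float64(0.106), np.float64(0.137)), (320, np.float64(0.53), np.float64(0.106), np.float64(0.137)), (324, np.float64(0.535), np.float64(0.106), np.float64(0.138)), (328, np.float64(0.543), np.float64(0.101), np.float64(0.014)), (332, np.float64(0.543), np.float64(0.107), np.float64(0.143)), (336, np.float64(0.548), np.float64(0.107), np.float64(0.144)), (340, np.float64(0.552), np.float64(0.108), np.float64(0.147)), (344, np.float64(0.556), np.float64(0.108
[... 3085 characters left out ...]
 (336, np.float64(0.549), np.float64(0.088), np.float64(0.15)), (340, np.float64(0.553), np.float64(0.089), np.float64(0.151)), (344, np.float64(0.557), np.float64(0.089), np.float64(0.148)), (348, np.float64(0.562), np.float64(0.089), np.float64(0.149)), (352, np.float64(0.566), np.float64(0.089), np.float64(0.149)), (356, np.float64(0.57), np.float64(0.089), np.float64(0.149)), (360, np.float64(0.576), np.float64(0.089), np.float64(0.138)), (364, np.float64(0.581), np.float64(0.089), np.float64(0.139)), (368, np.float64(0.586), np.float64(0.089), np.float64(0.136)), (372, np.float64(0.612), np.float64(0.077), np.float64(0.0)), (376, np.float64(0.618), np.float64(0.078), np.float64(0.002))]
```

View pics/crop2.png

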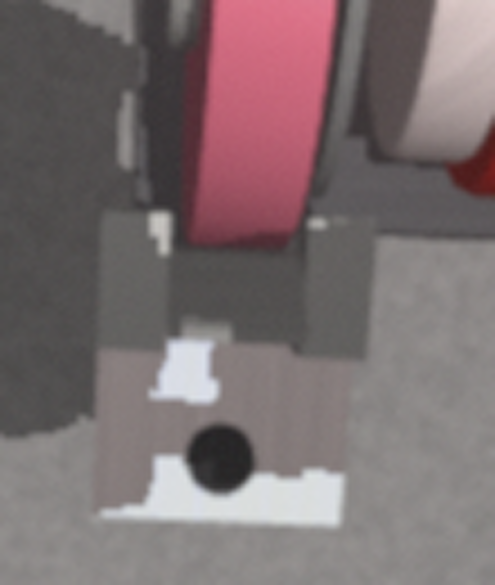

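Gap: the wheel's mid-plane is x≈0.5548 at the gap, the axle y≈0.179, so gap ≈ (0.5548, 0.1025, 0.137), and the grinder's yaw is ≈0.6°. The horn tops read 0.137 as required. Now the same wrist look at the gauge.

```bash
python3 - <<'E'
from h import *
env.grip(.75)
p=np.array([.505,-.2455])-np.array([.016,.056])
env.movep((*p,.33),ori(-9.2)); env.pause(.2)
cap('wrist','w2');print(env.read_state()['t'])
z=load('w2');W=world(z);hsv=cv2.cvtColor(z['p'],cv2.COLOR_RGB2HSV)
m=((hsv[...,0]<7)|(hsv[...,0]>174))&(hsv[...,1]>170)&(hsv[...,2]>50)&(abs(W[...,0]-.505)<.03)&(abs(W[...,1]+.2455)<.025)
T=m&(abs(W[...,2]-.1155)<.003)
for k in(m,T):
    v,u=np.nonzero(k);print(k.sum(),u.mean(),v.mean())
Q=W[T];r=cv2.minAreaRect((Q[:,:2]*1000).astype(np.float32));print('top',r,np.median(Q,0),Q[:,2].std())
# crossbar & stand
S=W[(abs(W[...,2]-.045)<.0025)];S=S[(abs(S[:,0]-.507)<.12)&(abs(S[:,1]+.248)<.13)];print('stand',cv2.minAreaRect((S[:,:2]*1000).astype(np.float32)))
g=(hsv[...,1]<60)&(abs(W[...,2]-.057)<.004)&(abs(W[...,0]-.505)<.045)&(abs(W[...,1]+.2455)<.02)
G=W[g];print('bar',len(G),cv2.minAreaRect((G[:,:2]*1000).astype(np.float32)))
v,u=np.nonzero(T);a,b=int(v.mean()),int(u.mean())
c=z['p'][max(a-70,0):a+70,b-80:b+80,::-1];cv2.imwrite('pics/crop3.png',cv2.resize(c,None,fx=4,fy=4,interpolation=cv2.INTER_CUBIC))
E
```

```text
4.8333
331 324.11480362537765 112.05135951661632
311 324.2765273311897 112.04823151125402
top ((505.9945373535156, -245.3552703857422), (12.914216041564941, 28.36960220336914), 80.80879211425781) [ 0.50624474 -0.24539748  0.11698703] 0.0009043434771827065
stand ((545.0462646484375, -252.0916748046875), (178.51123046875, 175.5547637939453), 80.78877258300781)
bar 76 ((506.5661315917969, -244.9241943359375), (3.7884039878845215, 64.0767822265625), 80.87566375732422)
```

View pics/crop3.png

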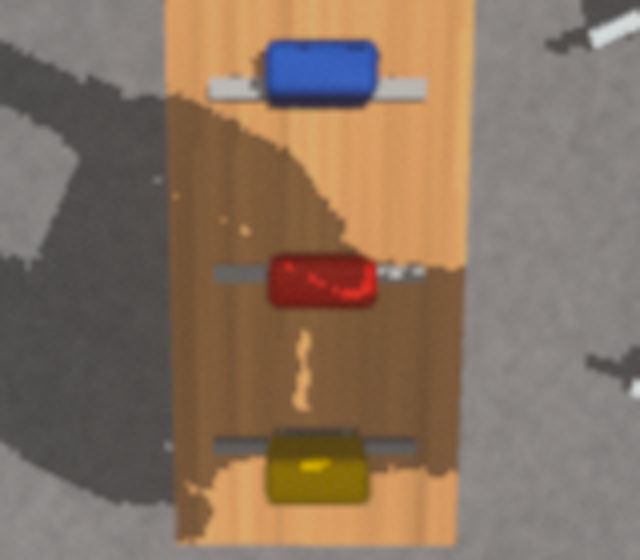

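The red handle centre is (0.506, -0.2453), yaw -9.15°; its size of 28x13 mm and the bar's 64 mm length match. I'll grasp, lift, and carry it above the gap.

```bash
python3 - <<'E'
from h import *
x,y=.5061,-.2453;o=ori(-9.15)
env.movep((x,y,.16),o)
env.move_linear((x,y,.0745),velocity=.08)
env.grip(0.,force=35)
s=env.read_state();print(s['t'],s['finger_gap']*88,s['gripper_force'],s['tool_pos'],s['force'])
print(env.move_linear((x,y,.115),velocity=.06,guard=15))
env.move_linear((x,y,.29),velocity=.2)
env.movep((.5548,.1025,.29),ori(.6));env.pause(.3)
s=env.read_state();print(s['t'],s['finger_gap']*88,s['tool_pos'],s['force'])
cap('wrist','w3')
E
```

```text
7.45 29.57647943777282 35.00007390975952 [ 0.50614922 -0.24531623  0.0745557 ] [-0.14816595 -0.42267304  0.41617728]
False
10.9167 30.205143180685432 [0.55495094 0.101669   0.29001061] [-0.284346   -0.67631342 -1.1531659 ]
```

View pics/w3.png

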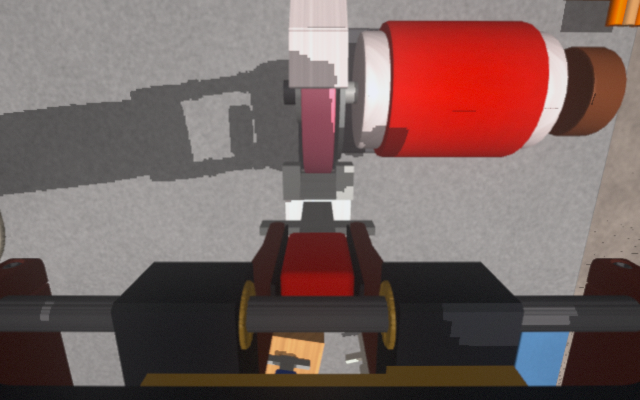

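The gauge is held upright, its crossbar running from (262,228) to (372,228), and the wheel and horns are visible at (318,160). I'll check the bar against the gap from this same view.

```bash
python3 - <<'E'
from h import *
z=load('w3');W=world(z);hsv=cv2.cvtColor(z['p'],cv2.COLOR_RGB2HSV)
print('tool',env.read_state()['tool_pos'])
b=(W[...,2]>.255)&(W[...,2]<.28)&(W[...,1]>.08)&(abs(W[...,0]-.555)<.04);v,u=np.nonzero(b)
for lo,hi in((.520,.532),(.578,.59)):
    G=W[b&(W[...,0]>lo)&(W[...,0]<hi)]
    if len(G): print('bar',len(G),np.percentile(G,[1,50,99],axis=0).round(4).tolist())
G=W[b];print('bar x',np.percentile(G[:,0],[0.5,99.5]))
m=((hsv[...,0]>165)|(hsv[...,0]<3))&(hsv[...,1]>70)&(hsv[...,2]>40);P=W[m&(abs(W[...,0]-.5545)<.015)&(W[...,1]<.16)&(W[...,1]>.1)&(W[...,2]>.135)&(W[...,2]<.2)]
print('wheel',len(P),np.percentile(P[:,0],[1,99]),'yc',np.median(P[:,1]+np.sqrt(.075**2-np.clip(P[:,2]-.125,0,.0749)**2)))
H=W[(abs(W[...,2]-.137)<.002)&(W[...,1]>.07)&(W[...,1]<.115)&(abs(W[...,0]-.555)<.045)];print('horns',len(H),np.percentile(H[:,0],[1,99]),np.percentile(H[:,1],[1,99]))
Q=W[((hsv[...,0]<8)|(hsv[...,0]>174))&(hsv[...,1]>200)&(W[...,0]>.61)&(W[...,2]>.14)&(W[...,2]<.2)]
from scipy.optimize import least_squares
f=lambda p:np.hypot(Q[:,1]-p[0]-p[1]*(Q[:,0]-.555),Q[:,2]-.125-p[2])-.06
print('motor',least_squares(f,[.18,0,0],loss='soft_l1',f_scale=.002).x)
E
```

```text
tool [0.55490177 0.10187104 0.29000691]
bar 145 [[0.5217, 0.0989, 0.2617], [0.5243, 0.1035, 0.2711], [0.5313, 0.104, 0.274]]
bar 141 [[0.5786, 0.0994, 0.2615], [0.5848, 0.104, 0.2714], [0.5875, 0.1047, 0.2739]]
bar x [0.52177934 0.58737095]
wheel 1702 [0.54274613 0.56704927] yc 0.17949886708312773
horns 1325 [0.52144858 0.58880236] [0.07885097 0.11263981]
motor [0.17924015 0.00616823 0.00031621]
```

The bar centre is ≈(0.5547, 0.1018) and the gap ≈(0.555, 0.1028). I'll shift about 0.7 mm in +y and descend slowly with a guard, logging forces.

```bash
python3 - <<'E'
from h import *
x,y=.5551,.1031
env.move_linear((x,y,.29),ori(.5),velocity=.05)
env.move_linear((x,y,.23),velocity=.08);env.pause(.2)
f0=env.read_state()['force'];zt=.23
while zt>.1745:
    zt-=.008
    hit=env.move_linear((x,y,zt),velocity=.025,guard=9)
    s=env.read_state();print(round(s['t'],2),round(zt,4),hit,s['tool_pos'].round(4),(s['force']-f0).round(2),round(s['finger_gap']*88,2))
    if hit: break
E
```

```text
12.78 0.222 False [0.555  0.1031 0.2217] [0.27 0.58 0.83] 29.72
13.25 0.214 False [0.555  0.1031 0.2138] [-0.87  0.47  0.54] 29.5
13.72 0.206 False [0.555  0.1031 0.2057] [-0.67 -0.69 -0.47] 30.14
14.18 0.198 False [0.5551 0.1025 0.1975] [-0.21 -3.86 -1.65] 29.87
14.45 0.19 True [0.5555 0.1022 0.1947] [1.05 0.16 1.21] 30.33
```

The blade pressed on the wheel with -3.9 N in y. The rim bulges about 1 mm further at axle height, so I'll back up slightly, shift to -y and continue.

```bash
python3 - <<'E'
from h import *
x,y=.5550,.1012
env.move_linear((x,.1025,.205),velocity=.04);env.move_linear((x,y,.205),velocity=.02);env.pause(.2)
s=env.read_state();print(s['t'],s['tool_pos'],s['force'].round(2))
zt=.205
while zt>.1745:
    zt-=.005
    hit=env.move_linear((x,y,zt),velocity=.02,guard=11)
    s=env.read_state();print(round(s['t'],2),round(zt,4),hit,s['tool_pos'].round(4),s['force'].round(2),s['ft_torque'].round(2),round(s['finger_gap']*88,2))
    if hit: break
E
```

```text
15.325 [0.55497548 0.10118328 0.20490301] [ 0.53  0.17 -0.89]
15.72 0.2 False [0.5549 0.1012 0.1997] [-0.05 -0.09 -0.57] [-0.05 -0.07  0.01] 30.14
16.12 0.195 False [0.5552 0.1016 0.1952] [0.94 3.16 1.58] [ 0.63 -0.35 -0.04] 30.07
16.52 0.19 False [0.5547 0.1012 0.189 ] [ 1.21  3.81 -2.1 ] [ 0.69 -0.21  0.  ] 30.04
16.93 0.185 False [0.5548 0.1012 0.1844] [-0.65  2.56 -1.36] [ 0.65 -0.11  0.03] 29.72
17.32 0.18 False [0.5549 0.1012 0.1796] [ 0.1   3.54 -1.48] [ 0.66 -0.15  0.02] 30.08
17.73 0.175 False [0.5549 0.1012 0.1746] [-0.08  3.11 -1.67] [ 0.67 -0.24  0.06] 29.72
18.12 0.17 False [0.5549 0.1012 0.1695] [ 0.66  3.75 -1.76] [ 0.71 -0.19  0.04] 29.5
```

The blade is sliding in and feels only the rest's spring (fy ≈ +3 N). Now slowly to the firm stop.

```bash
python3 - <<'E'
from h import *
x,y=.5550,.1012
hit=env.move_linear((x,y,.1600),velocity=.012,guard=9)
s=env.read_state();print(round(s['t'],2),hit,s['tool_pos'].round(4),s['force'].round(2),s['ft_torque'].round(2),round(s['finger_gap']*88,2))
env.pause(.3);s=env.read_state();print(s['tool_pos'].round(4),s['force'].round(2))
cap('scene','s1')
z=load('s1');c=z['p'][200:330,290:450,::-1];cv2.imwrite('pics/crop4.png',cv2.resize(c,None,fx=4,fy=4,interpolation=cv2.INTER_CUBIC))
E
```

```text
18.61 True [0.5552 0.1019 0.1665] [0.23 2.38 4.12] [ 0.56  0.04 -0.09] 29.96
[0.5552 0.102  0.1665] [-0.5   1.79  5.32]
```

View pics/crop4.png

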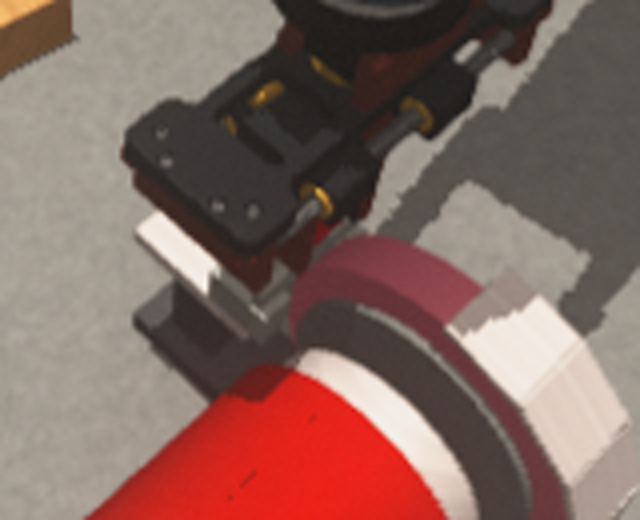

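It stopped at TCP z 0.1665 against 0.1663 expected, so the crossbar is on the horns. One gentle confirming press, then release and retreat straight up.

```bash
python3 - <<'E'
from h import *
p=env.read_state()['tool_pos'];
hit=env.move_linear((p[0],p[1],p[2]-.004),velocity=.01,guard=8)
s=env.read_state();print(hit,s['tool_pos'].round(4),s['force'].round(2))
env.move_linear((s['tool_pos'][0],.1018,s['tool_pos'][2]),velocity=.02)
env.pause(.2);print(env.read_state()['force'].round(2))
env.grip(.55);env.pause(.2)
p=env.read_state()['tool_pos']
env.move_linear((p[0],p[1],.26),velocity=.08)
env.move_linear((p[0]-.025,p[1]-.052,.36),velocity=.15);env.pause(.3)
cap('wrist','w4');cap('scene','s2');print(env.read_state()['t'],env.read_state()['force'].round(2))
z=load('w4');W=world(z);hsv=cv2.cvtColor(z['p'],cv2.COLOR_RGB2HSV)
m=((hsv[...,0]<7)|(hsv[...,0]>174))&(hsv[...,1]>150)&(abs(W[...,0]-.555)<.03)&(abs(W[...,1]-.102)<.025)&(W[...,2]>.17)
Q=W[m];T=Q[Q[:,2]>.203];print('handle top',len(T),cv2.minAreaRect((T[:,:2]*1000).astype(np.float32)),np.median(T[:,2]))
B=W[(abs(W[...,2]-.149)<.004)&(abs(W[...,0]-.555)<.04)&(W[...,1]>.09)&(W[...,1]<.112)];L=B[B[:,0]<.535];R=B[B[:,0]>.575];print('bar',np.median(L,0),np.median(R,0))
a=z['p'][20:200,240:440,::-1];b=load('s2')['p'][180:330,290:450,::-1]
cv2.imwrite('pics/crop5.png',np.hstack([cv2.resize(a,(400,360)),cv2.resize(b,(384,360))]))
E
```

```text
True [0.5552 0.1021 0.1665] [ 0.62 -0.85  3.64]
[-0.37  1.78  1.81]
22.9833 [-1.08  0.06  0.08]
handle top 468 ((554.2984619140625, 102.06148529052734), (29.285734176635742, 12.702173233032227), 0.4715491533279419) 0.20908145301205683
bar [0.52851081 0.10209334 0.14939946] [0.58218727 0.10252922 0.14922973]
```

View pics/crop5.png

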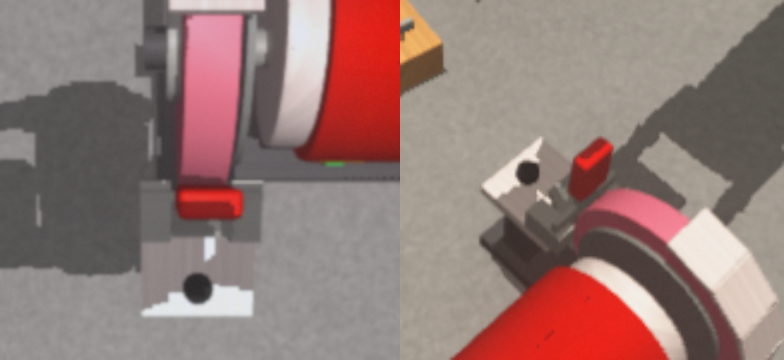

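The gauge stands upright in the gap with the bar level: top at 0.149 m on both sides, handle at (0.554, 0.102), robot clear.

```bash
python3 -c "
from h import *
print(env.sign_off())"
```

```text
the job is handed in; nothing more can be done
None
```

The red gauge is seated in the gap with its crossbar on the rest and stands upright; I released it and signed the job off at about 23 s of the 48 s allowed, but no verdict was returned. On the way in, the blade touched the wheel lightly: about 4 N was logged before the 9 N guard stopped it, and I backed off, shifted 2 mm and slid it home.

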